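# Put the freight train away in running order

### The arm

A 6-joint arm with a two-finger parallel gripper is mounted at the origin on the work surface. World frame = base frame: x ahead of the robot, y to its left, z up, the work surface at z = 0. Lengths are in m, angles in degrees, forces in N, time in s.
With the tool pointing down it reaches from about 0.4 to 0.825 m from the base axis. Payload 7 kg.
Tool frame: the origin (TCP) lies midway between the tips of the shut fingers; the grasp point (between the pads) lies 19 mm behind it; z points along the fingers, y is the line along which they close (so a half turn about z gives the same grasp; the last joint's range is limited). The gripper opens to 88 mm and grips with 3 to 60 N. Pads are 19 mm wide; open, the fingers measure 130 mm over their backs; the gripper's body (78 mm by 193 mm) begins 47 mm behind the grasp point.
Start: joints at [-57.29, 20.546, 0.682, 0, -70.136, -16.507], TCP at [0.188, -0.648, 0.189] pointing down, gripper open.
Joint ranges: [-176.03, 176.03], [-82.01, 121.73], [-58.28, 71.71], [-173.87, 95.51], [-174.79, -0.11], [-173.66, 173.66]. Speed limits (degrees/s): [136.94, 136.94, 172.46, 180, 180, 180].

### API

Orientations are given as a 3x3 rotation matrix whose columns are the frame's x, y, z axes.
In Python, from station import robot, optics gives the robot as it stands.
- The arm moves only by the tool servo_tool, never from a script. Its argument "motion" is a list that holds one entry, the list of rows, each a list of 5 numbers: the shift along the world's x, y, z in cm, then the turn about the world's z in units of 6 degrees (1.0 is 6 degrees), then the opening, from 0 (shut) to 1 (fully open). In form: [[[x, y, z, spin, claw], ...]]. A call has 1 to 10 rows; each row is the pose to reach, as a shift and turn from the pose commanded when the call began; what a row does not reach only later rows make up. A row lasts 1/10 s, in which the tool goes at most 50 mm and 8.59 degrees, less where a joint would pass 70% of its speed; a pose out of reach is approached as far as the arm can. A call with a gripper value outside its range is refused whole. The fingers move at their own pace and stop on an object; "squeeze" is the grip in N (left out, the last holds). Time passes only in rows, so rows that repeat a pose let the fingers close. It gives the time, the measured TCP pose, the force, the opening and the grip force at its end, in the units of the state.
- robot.read_state(): the state, without advancing time (a new reading comes with each control period).
- optics.get_image(name): name is "scene" or "top"; returns a dict with "img" (420x560x3 uint8, red, green, blue), "fx", "fy", "cx", "cy" (pixels), "xyz" and "rotation" of the camera in the world. Camera axes: x right, y up, looking along -z (the intrinsics and any distortion apply to the point x, -y, -z); pixel columns grow to the right and rows downward; lengths in m; the calibration is good to about 2 mm. A picture is of the moment at which its call begins. There is no depth.
- robot.finish_job(): hands the job in; it is judged then, once.
Trained networks look in a picture, given as the dict that the camera call returned (one of the last four; its "shot" number tells which), for a name from the list of things; names that differ only in an ending like _2 or _b are one class to them, and where a whole thing is asked for, a point or a joint stands for the part that bears it (a point fixed in the world has none). Each returns a list of dicts, best first, with "p" (0 to 1); they miss things now and then, are a little off and sometimes report something else, mostly with a low value. They report only what shows in the picture. A call takes as long as a camera call. They do not tell look-alikes from the thing itself.
- optics.look_for(target, picture): "xyz" ([x, y, z] in m, in the coordinates of the camera as it stood for that picture, good to about 4 mm: the middle of the surface that is visible of it).
The state is a dict: "time": time; "qpos": joint angles; "qvel": joint speeds; "effort": joint torques, N m; "ee_pos": TCP position; "eef_rot": TCP orientation; "ft_force": force on the tool from outside, world axes, zero at the start; "ft_torque": the same for the moment, N m; "grip_width": finger opening in m; "finger_force": force on a finger pad.
Only numpy, scipy, OpenCV 4.12 (cv2) and the standard library are available. Lean on these libraries where they do the work, as an engineer would, in place of code of your own. Each camera call takes 0.05 s, during which the arm holds its last target. There are 200 camera calls.

### The job

The session is over: lift the four freight wagons off the siding and put them away in the stock tray, one to a lane, in running order - the wagon next to the engine goes in the lane at the tray's front (the dark end with the brass knob), the next wagon in the next lane, and so on to the back. Each must stand upright on its wheels on the floor of its lane, lengthwise along the lane near its middle; set the wagons down rather than dropping or tipping them, and leave the engine where it is on the track.

Things in the scene. Friction and masses are not known exactly. Their poses are not given: they have to be found in the camera images.
- boxcar: Loose red-brown HO model wagon, about 85 g: closed boxcar: box body 82 x 34, low pitched roof with walkway, 46 high; flat sides from 14 to 40 up (mm, from the wheels' bottom); 92 mm over couplers. Origin: its middle, at the bottom of the wheels; x along its length (ends alike), z up. Wheels do not turn. Grip across its width, fingertips about 19 mm above the wheels' bottom, 25 N.
- tank_car: Loose red-brown HO model wagon, about 85 g: tank car: lying cylinder 74 long, 31 across, axis 30 up, round dome on top, 54 high (mm, from the wheels' bottom); 92 mm over couplers. Origin: its middle, at the bottom of the wheels; x along its length (ends alike), z up. Wheels do not turn. Grip across its width, fingertips about 19 mm above the wheels' bottom, 25 N.
- hopper: Loose red-brown HO model wagon, about 85 g: open hopper: empty open-topped ribbed bin 84 x 36, 40 high, sides from 14 to 40 up (mm, from the wheels' bottom); 92 mm over couplers. Origin: its middle, at the bottom of the wheels; x along its length (ends alike), z up. Wheels do not turn. Grip across its width, fingertips about 19 mm above the wheels' bottom, 25 N.
- caboose: Loose red-brown HO model wagon, about 85 g: caboose: cabin 58 x 31 (sides from 14 to 40 up), flat dark roof 84 x 34, box lookout on the roof, 55 high (mm, from the wheels' bottom); 92 mm over couplers. Origin: its middle, at the bottom of the wheels; x along its length (ends alike), z up. Wheels do not turn. Grip across its width, fingertips about 19 mm above the wheels' bottom, 25 N.
- track_boxcar: Fixed 98 mm length of track under the boxcar at the start; it stays and so marks the boxcar's place in the train. Four such lengths lie end to end in a straight siding, centres 100 mm apart. Origin: centre of its underside, 10.5 mm below the rail tops, which are 14.5 mm above the table; x along the rails, z up.
- track_tank_car: Fixed 98 mm length of track under the tank car at the start; it stays and so marks the tank car's place in the train. Four such lengths lie end to end in a straight siding, centres 100 mm apart. Origin: centre of its underside, 10.5 mm below the rail tops, which are 14.5 mm above the table; x along the rails, z up.
- track_hopper: Fixed 98 mm length of track under the open hopper at the start; it stays and so marks the open hopper's place in the train. Four such lengths lie end to end in a straight siding, centres 100 mm apart. Origin: centre of its underside, 10.5 mm below the rail tops, which are 14.5 mm above the table; x along the rails, z up.
- track_caboose: Fixed 98 mm length of track under the caboose at the start; it stays and so marks the caboose's place in the train. Four such lengths lie end to end in a straight siding, centres 100 mm apart. Origin: centre of its underside, 10.5 mm below the rail tops, which are 14.5 mm above the table; x along the rails, z up.
- engine: Loose black centre-cab diesel engine, yellow cab roof, 118 x 35 x 46 mm, 260 g, on the rails at one end of the train (either end), its centre 120 mm from the nearest wagon's; an earth-filled timber crib closes the other end. It stays on the track. Origin: middle, at the bottom of the wheels; x along the rails, z up.
- tray: Fixed wooden tray, 130 x 360 mm (x, y), between robot and siding. Front: dark red end with brass knob, at its -y end (robot's right). Origin: centre of underside, z up. Lane centres x=0, y=-117 (front), -39, 39, 117 mm; lanes run along x, 118 x 58 mm, floor 5 mm above origin, between rigid foam strips 20 wide, top 19 mm above origin. Walls 24 high, front 26.
There are look-alikes about, which are no part of the job. What is shaped like the track_caboose but turquoise is not meant.

How it is judged:
By the outcome, as a careful person would: the job done as asked, in the order asked, and still so for the second after the job is handed in, with the robot touching nothing.
It also fails if it takes over 88 s, if anything falls off the work surface, if the arm or the gripper's body presses on something with over 40 N, if the wrist force passes 120 N, or if a joint passes its speed limit or range.

## Working session

There is one attempt and no reset: what is moved stays moved. The work goes in short steps, Python scripts to look and compute and a tool call to move; the robot and the scene stay as the last step left them, time stands still between calls to the robot, and variables do not carry over. Pictures are saved under pics/ and viewed, at most 14 in all, crops included, and the job is handed in when it is done.

Besides the shell and the picture viewer there is one more tool, called after "Call:" as name([rows], argument=value, ...), one row to a line, values as JSON. servo_tool: Moves the arm, as the interface text tells. Its arguments: {"type":"object","properties":{"motion":{"type":"array"},"squeeze":{"type":"number"}},"required":["motion"]}

```bash
mkdir -p pics; cat > h.py <<'E'
from station import robot, optics
import numpy as np, cv2
def world(pic,p): return np.array(pic["xyz"])+np.array(pic["rotation"])@np.array(p)
def save(pic,n): cv2.imwrite("pics/"+n,pic["img"][:,:,::-1])
def pix2plane(pic,u,v,z):
    d=np.array(pic["rotation"])@np.array([(u-pic["cx"])/pic["fx"],-(v-pic["cy"])/pic["fy"],-1.])
    o=np.array(pic["xyz"]); return o+d*(z-o[2])/d[2]
def proj(pic,P):
    c=np.array(pic["rotation"]).T@(np.array(P)-np.array(pic["xyz"]))
    return [round(pic["cx"]+pic["fx"]*c[0]/-c[2]),round(pic["cy"]+pic["fy"]*-c[1]/-c[2])]
E
python3 - <<'E'
from h import *
for cam in ("top","scene"):
    p=optics.get_image(cam); save(p,cam+"1.png")
    print(cam,{k:v for k,v in p.items() if k!="img"})
    for t in "boxcar tank_car hopper caboose track_boxcar track_tank_car track_hopper track_caboose engine tray".split():
        for r in optics.look_for(t,p)[:4]:
            w=world(p,r["xyz"]); print(t,round(r["p"],2),w.round(3),proj(p,w))
print(robot.read_state())
E
```

```text
top {'fx': 401.9363829817862, 'fy': 401.9363829817862, 'cx': 284.3078444471839, 'cy': 211.24638047654085, 'xyz': array([0.31943296, 0.03377383, 1.03958658]), 'rotation': array([[ 0.02221459,  0.98954091, -0.14253177],
       [-0.99967393,  0.0201904 , -0.01563246],
       [-0.01259118,  0.14283257,  0.98966677]]), 'shot': 1}
boxcar 0.92 [ 0.672 -0.062  0.055] [330, 130]
tank_car 0.87 [ 0.672 -0.159  0.054] [368, 131]
hopper 0.71 [0.671 0.045 0.045] [288, 131]
caboose 0.77 [0.669 0.138 0.056] [251, 130]
caboose 0.37 [0.656 0.033 0.009] [292, 141]
track_boxcar 0.54 [ 0.663 -0.047  0.013] [323, 139]
track_tank_car 0.75 [ 0.664 -0.152  0.01 ] [362, 140]
track_hopper 0.68 [0.659 0.035 0.01 ] [292, 140]
track_hopper 0.23 [0.672 0.045 0.045] [288, 131]
track_caboose 0.92 [0.257 0.374 0.002] [155, 291]
track_caboose 0.67 [0.65  0.129 0.013] [256, 143]
engine 0.76 [0.657 0.256 0.05 ] [206, 134]
tray 0.76 [ 0.476 -0.033  0.007] [316, 209]
scene {'fx': 528.1991446426048, 'fy': 528.1991446426048, 'cx': 276.5222733248832, 'cy': 205.79633282461432, 'xyz': array([1.56712726, 0.30471441, 0.82404089]
[... 934 characters left out ...]
       -7.01350337e+01, -1.65060350e+01]), 'qvel': array([-0.0041682 , -0.01568738, -0.02942252,  0.06693326,  0.02911059,
       -0.04392231]), 'effort': array([-9.48477691e-05, -5.82394981e+01,  2.93303615e+01,  7.00271174e+00,
        1.23551619e-02,  1.31869973e-05]), 'ee_pos': array([ 0.18836109, -0.64815466,  0.18895135]), 'eef_rot': array([[-9.60268854e-01, -2.79076563e-01,  2.97820715e-05],
       [-2.79076562e-01,  9.60268854e-01,  1.87233506e-05],
       [-3.38240440e-05,  9.66797224e-06, -9.99999999e-01]]), 'ft_force': array([ 0.42983267, -0.05030897,  0.27209428]), 'ft_torque': array([-0.00668058, -0.01301715, -0.02001077]), 'finger_force': 0.0, 'grip_width': 0.08760522013688728}
```

View pics/top1.png

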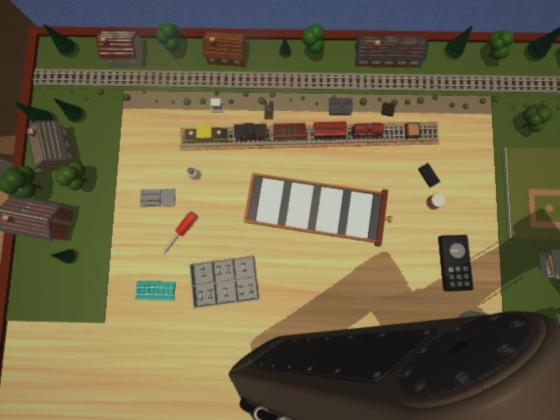

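View pics/scene1.png

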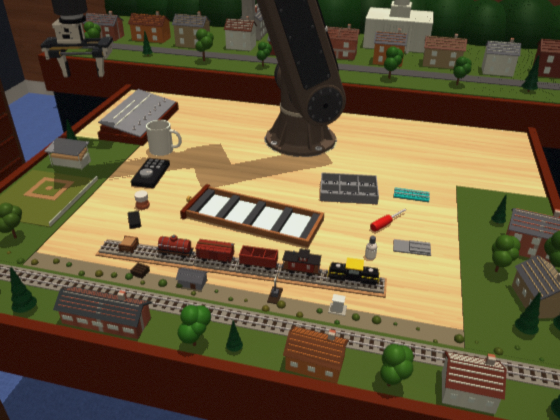

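```bash
python3 -c "
import cv2
a=cv2.imread('pics/top1.png')[100:290,150:440]
cv2.imwrite('pics/c1.png',cv2.resize(a,(800,524),interpolation=cv2.INTER_CUBIC))
a=cv2.imread('pics/scene1.png')[180:310,140:400]
cv2.imwrite('pics/c2.png',cv2.resize(a,(800,400),interpolation=cv2.INTER_CUBIC))"
```

```text
(no output)
```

View pics/c1.png

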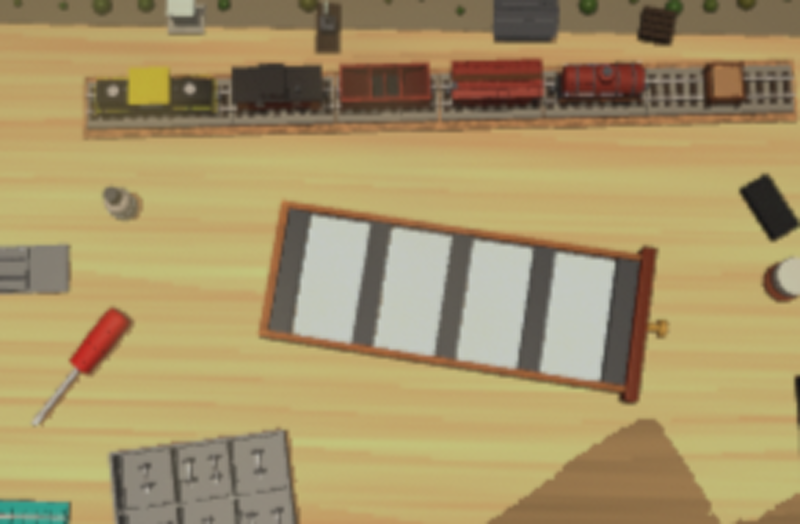

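View pics/c2.png

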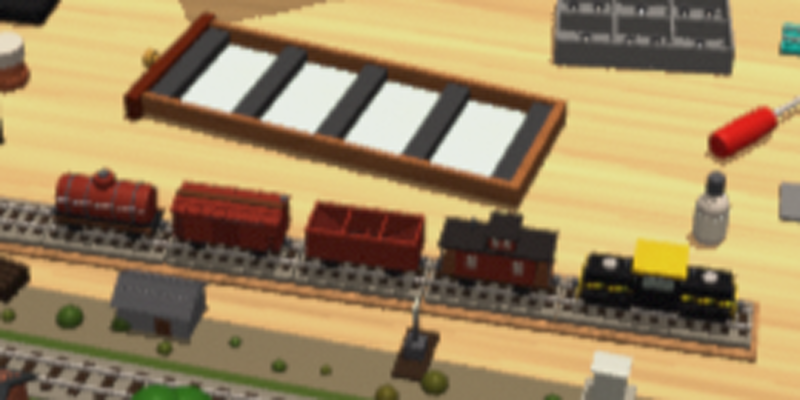

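```bash
cat >> h.py <<'E'
S=4
def box(cx,cy,lx,ly,z0,z1):
    return [[cx+a*lx/2,cy+b*ly/2,z] for a in(-1,1) for b in(-1,1) for z in(z0,z1)]
def draw(m,pic,pts,pose,val):
    x,y,t=pose; c,s=np.cos(t),np.sin(t)
    P=np.array(pts)/1000.; W=np.c_[x+c*P[:,0]-s*P[:,1],y+s*P[:,0]+c*P[:,1],P[:,2]]
    C=(W-np.array(pic["xyz"]))@np.array(pic["rotation"])
    uv=np.c_[pic["cx"]+pic["fx"]*C[:,0]/-C[:,2],pic["cy"]-pic["fy"]*C[:,1]/-C[:,2]]
    uv=((uv+.5)*S*16-8).round().astype(np.int32)   # pixel centres at integers
    cv2.fillConvexPoly(m,cv2.convexHull(uv),val,shift=4)
def down(m): return cv2.resize(m,(560,420),interpolation=cv2.INTER_AREA)
def tray_mask(pic,p):
    m=np.zeros((420*S,560*S),np.float32)
    for y in(-117,-39,39,117): draw(m,pic,box(0,y,118,58,5,5),p,1.)
    for y in(-156,-78,0,78,156): draw(m,pic,box(0,y,118,20,0,19),p,0.)
    for b in(box(-62,0,6,360,0,24),box(62,0,6,360,0,24),box(0,-173,130,14,0,26),box(0,173,130,14,0,24)): draw(m,pic,b,p,0.)
    return down(m)
def train_mask(pic,p):  # red wagons: tank, boxcar, hopper at -150,-50,50 ; z +14.5
    m=np.zeros((420*S,560*S),np.float32); z=14.5
    a=np.linspace(0,2*np.pi,24)
    draw(m,pic,[[X,15.5*np.cos(t)-0,z+30+15.5*np.sin(t)] for X in(-187,-113) for t in a],p,1.)
    draw(m,pic,box(-150,0,14,14,z+40,z+54),p,1.)
    draw(m,pic,box(-50,0,82,34,z+14,z+40)+box(-50,0,82,8,z+40,z+46),p,1.)
    draw(m,pic,box(50,0,84,36,z+14,z+40),p,1.)
    return down(m)
E
cat > fit.py <<'E'
from h import *
from scipy.optimize import minimize
pics=[optics.get_image(c) for c in("top","scene")]
def fit(model,obs,p0,use):
    f=lambda q:sum(np.abs(model(pics[i],[q[0],q[1],q[2]/3])-obs[i]).sum() for i in use)
    q0=np.array([p0[0],p0[1],p0[2]*3])
    r=minimize(f,q0,method="Nelder-Mead",options=dict(initial_simplex=[q0]+[q0+d for d in np.diag([.012,.012,.15])],xatol=1e-4,fatol=.1))
    return r.x[0].round(4),r.x[1].round(4),np.degrees(r.x[2]/3).round(2),round(r.fun)
white=[];red=[]
for i,p in enumerate(pics):
    hsv=cv2.cvtColor(p["img"],cv2.COLOR_RGB2HSV); im=p["img"].astype(int)
    w=((hsv[...,1]<50)&(hsv[...,2]>150)); r=((im[...,0]>1.7*im[...,1])&(im[...,0]>1.6*im[...,2])&(im[...,0]>45))
    a=np.zeros_like(w); b=np.zeros_like(w)
    if i==0: a[170:245,240:395]=1; b[118:142,272:388]=1
    else: a[185:245,180:325]=1; b[230:275,150:279]=1
    white.append((w&a).astype(np.float32)); red.append((r&b).astype(np.float32)); print(white[-1].sum(),red[-1].sum())
for u in([0],[1],[0,1]):
    print("tray",u,fit(tray_mask,white,(.478,-.03,np.radians(-7)),u))
    print("train",u,fit(train_mask,red,(.668,-.007,np.radians(90)),u))
cv2.imwrite("pics/red.png",np.vstack([cv2.resize(red[0][110:150,260:400]*255,(560,160)),cv2.resize(red[1][220:285,145:285]*255,(560,260))]))
for n,u,v in(("hut",340,113),("post",269,115),("hutL",330,113)): print(n,pix2plane(pics[0],u,v,.02).round(3),pix2plane(pics[0],u,v,0).round(3))
for n,u,v in(("postbase",275,300),("posttop",277,278),("hutroof",194,268),("hutbase near",205,290)): print(n,pix2plane(pics[1],u,v,.0).round(3))
print("engine",pix2plane(pics[0],203,131,.06),pix2plane(pics[1],355,266,.06))
E
python3 fit.py
```

```text
3798.0 949.0
1589.0 1645.0
tray [0] (np.float64(0.4797), np.float64(-0.027), np.float64(-7.69), 136)
train [0] (np.float64(0.677), np.float64(-0.0107), np.float64(91.82), 557)
tray [1] (np.float64(0.4729), np.float64(-0.026), np.float64(-6.49), 252)
train [1] (np.float64(0.6729), np.float64(-0.0092), np.float64(92.76), 304)
tray [0, 1] (np.float64(0.4788), np.float64(-0.0269), np.float64(-7.53), 496)
train [0, 1] (np.float64(0.6744), np.float64(-0.0101), np.float64(92.41), 913)
hut [ 0.732 -0.092  0.02 ] [ 0.741 -0.094  0.   ]
post [0.724 0.096 0.02 ] [0.732 0.097 0.   ]
hutL [ 0.732 -0.065  0.02 ] [ 0.74  -0.067  0.   ]
postbase [0.757 0.105 0.   ]
posttop [ 0.687  0.092 -0.   ]
hutroof [ 0.702 -0.105  0.   ]
hutbase near [ 0.766 -0.054  0.   ]
engine [0.66237833 0.26051867 0.06      ] [0.67031802 0.26334599 0.06      ][ WARN:0@7.236] global loadsave.cpp:1063 imwrite_ Unsupported depth image for selected encoder is fallbacked to CV_8U.
```

View pics/red.png

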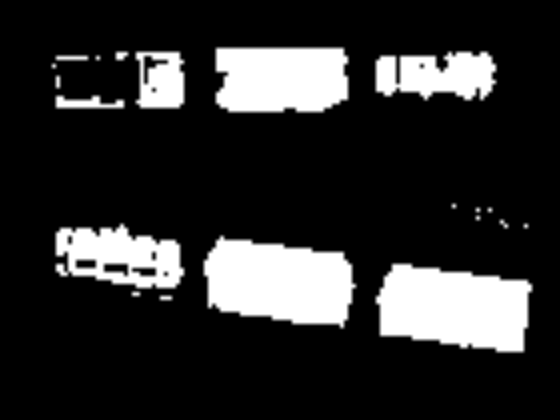

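The top view shows the siding along row ~131. The engine is at the left (205,132), followed by the caboose (251,131), hopper (288,131), boxcar (330,130) and tank car (368,130). The crib is at (412,130). The turquoise track at (155,291) is the look-alike and is not part of the job. The tray is centred at about (316,209) with its dark red end and knob at the right (383,217). The enlarged crops confirm the running order from the engine: caboose, hopper, boxcar, tank car.

Call:
servo_tool([
  [[24,39.5,-1,6.35,0.61],[24,39.5,-1,6.35,0.61],[24,39.5,-1,6.35,0.61],[24,39.5,-1,6.35,0.61],[24,39.5,-1,6.35,0.61],[24,39.5,-1,6.35,0.61],[24,39.5,-1,6.35,0.61],[24,39.5,-1,6.35,0.61],[24,39.5,-1,6.35,0.61],[24,39.5,-1,6.35,0.61]],
], squeeze=25)

```text
time: 2.2
ee_pos: [0.4304, -0.2499, 0.1793]
eef_rot: [[-0.581, -0.814, 0.001], [-0.814, 0.581, 0.0], [-0.001, -0.001, -1.0]]
ft_force: [-0.2, -0.3, 0.8]
grip_width: 0.0533
finger_force: 0.0
```

Call:
servo_tool([
  [[24,39.4,-1.9,6.35,0.61],[24,39.4,-1.9,6.35,0.61],[24,39.4,-1.9,6.35,0.61],[24,39.4,-1.9,6.35,0.61],[24,39.4,-1.9,6.35,0.61],[24,39.4,-1.9,6.35,0.61],[24,39.4,-1.9,6.35,0.61],[24,39.4,-1.9,6.35,0.61],[24,39.4,-1.9,6.35,0.61],[24,39.4,-1.9,6.35,0.61]],
])

```text
time: 3.2
ee_pos: [0.6702, 0.1445, 0.1585]
eef_rot: [[0.044, -0.999, -0.001], [-0.999, -0.044, -0.0], [0.0, 0.001, -1.0]]
ft_force: [-0.0, -0.0, 0.1]
grip_width: 0.0537
finger_force: 0.0
```

Call:
servo_tool([
  [[0,0,-4,0,0.61],[0,0,-8,0,0.61],[0,0,-11,0,0.61],[0,0,-12.6,0,0.61],[0,0,-12.6,0,0.61],[0,0,-12.6,0,0.61],[0,0,-12.6,0,0],[0,0,-12.6,0,0],[0,0,-12.6,0,0],[0,0,-12.6,0,0]],
])

```text
time: 4.2
ee_pos: [0.6686, 0.141, 0.0347]
eef_rot: [[0.042, -0.999, 0.001], [-0.999, -0.042, 0.001], [-0.0, -0.001, -1.0]]
ft_force: [-0.2, -0.5, 0.7]
grip_width: 0.0273
finger_force: 0.0
```

Call:
servo_tool([
  [[0,0,0,0,0],[0,0,0,0,0],[0,0,0.5,0,0],[0,0,1.5,0,0]],
])

```text
time: 4.6
ee_pos: [0.6678, 0.1406, 0.0487]
eef_rot: [[0.042, -0.999, -0.002], [-0.999, -0.042, -0.001], [0.001, 0.002, -1.0]]
ft_force: [0.1, 0.0, -0.2]
grip_width: 0.0007
finger_force: 0.0
```

```bash
python3 - <<'E'
from h import *
s=robot.read_state(); print(s["ee_pos"],s["ft_force"],s["grip_width"],s["finger_force"],s["time"])
p=optics.get_image("scene"); cv2.imwrite("pics/g1.png",cv2.resize(p["img"][180:310,140:400,::-1],(800,400),interpolation=cv2.INTER_CUBIC))
E
```

```text
[0.66778934 0.14059472 0.04865476] [ 0.09509839  0.02827659 -0.15912435] 0.0006904055496393353 0.0 4.6
```

View pics/g1.png

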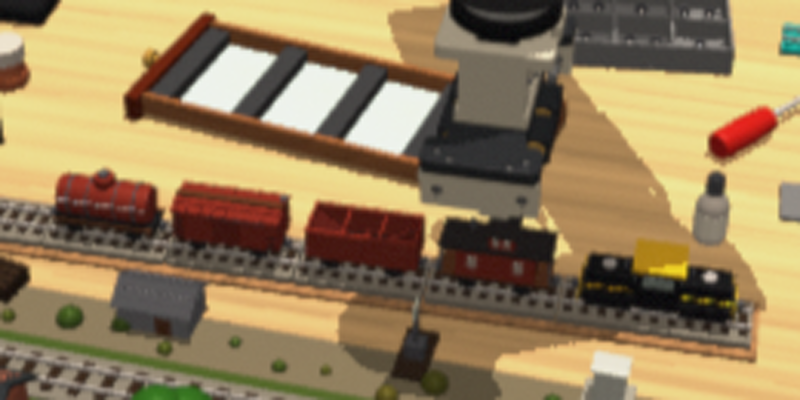

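```bash
python3 - <<'E'
from h import *
for c in("scene","top"):
    p=optics.get_image(c)
    if c=="top": cv2.imwrite("pics/g2.png",cv2.resize(p["img"][90:250,150:440,::-1],(800,441),interpolation=cv2.INTER_CUBIC))
    for n,P in dict(tcp=(.668,.141,.049),bodyL=(.764,.102,.115),bodyR=(.764,.18,.115),cab=(.668,.14,.07)).items():
        u,v=proj(p,P); print(c,n,(u,v),((u-140)*3.08,(v-180)*3.08) if c=="scene" else ((u-150)*2.76,(v-90)*2.76))
    for t in("caboose","hopper"): print(t,[(round(r["p"],2),world(p,r["xyz"]).round(3)) for r in optics.look_for(t,p)[:2]])
E
```

```text
scene tcp (300, 260) (492.8, 246.4)
scene bodyL (273, 262) (409.64, 252.56)
scene bodyR (311, 268) (526.6800000000001, 271.04)
scene cab (300, 253) (492.8, 224.84)
caboose [(0.63, array([0.679, 0.146, 0.056]))]
hopper [(0.77, array([0.681, 0.043, 0.047]))]
top tcp (250, 131) (276.0, 113.16)
top bodyL (265, 84) (317.4, -16.56)
top bodyR (233, 84) (229.07999999999998, -16.56)
top cab (250, 128) (276.0, 104.88)
caboose [(0.75, array([0.661, 0.136, 0.057]))]
hopper []
```

View pics/g2.png

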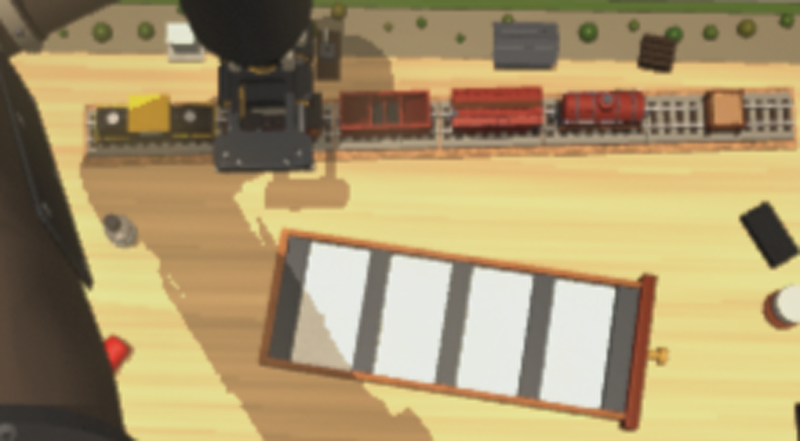

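The picture shows the fingers shut above the caboose roof (crop 495,230), with the gripper body about 16 px higher than the reported TCP implies. So the fingertips seem to sit higher than reported. I'll raise the arm and measure them.

Call:
servo_tool([
  [[0,0,5,0,0.61],[0,0,10,0,0.61],[0,0,12,0,0.61],[0,0,12,0,0.61],[0,0,12,0,0.61]],
])

```text
time: 5.45
ee_pos: [0.6681, 0.141, 0.169]
eef_rot: [[0.042, -0.999, 0.0], [-0.999, -0.042, 0.001], [-0.001, -0.0, -1.0]]
ft_force: [0.7, -0.3, -1.1]
grip_width: 0.0349
finger_force: 0.0
```

```bash
python3 - <<'E'
from h import *
s=robot.read_state(); print(s["ee_pos"],s["grip_width"],s["qpos"])
p=optics.get_image("scene"); cv2.imwrite("pics/g3.png",cv2.resize(p["img"][130:280,200:400,::-1],(800,600),interpolation=cv2.INTER_CUBIC))
for dx in(-.027,0,.027):
    u,v=proj(p,s["ee_pos"]+np.array([dx,0,0])); print((u-200)*4,(v-130)*4)
E
```

```text
[0.66809295 0.14095391 0.16901068] 0.03486456089706688 [ 2.82094111e+01  2.19366263e+01  1.46052127e-01 -3.08332707e-02
 -6.81836807e+01 -2.58061260e+01]
420 320
408 348
400 376
```

View pics/g3.png

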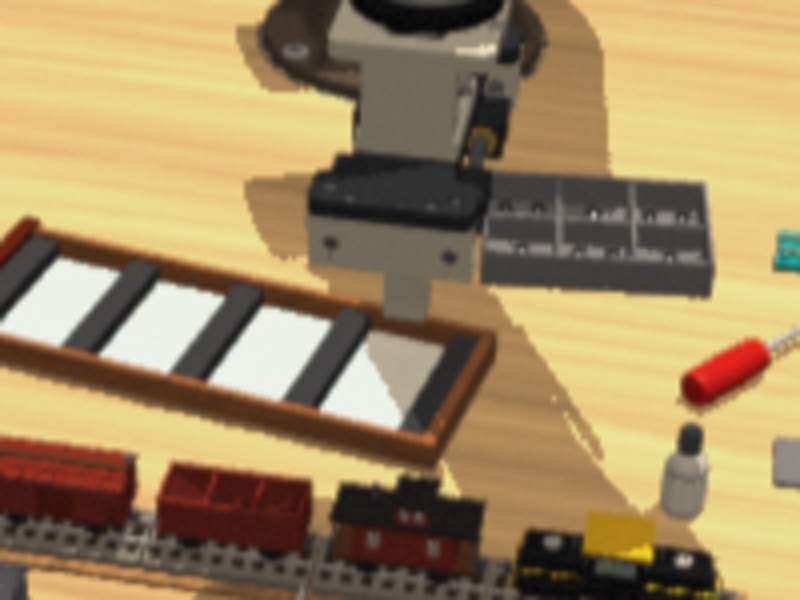

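```bash
python3 - <<'E'
from h import *
from scipy.optimize import least_squares
a=optics.get_image("scene"); b=optics.get_image("top")
def pr(pic,P):
    c=np.array(pic["rotation"]).T@(np.array(P)-np.array(pic["xyz"])); return np.array([pic["cx"]+pic["fx"]*c[0]/-c[2],pic["cy"]-pic["fy"]*c[1]/-c[2]])
th=np.radians(2.4); ex=np.array([np.cos(th),np.sin(th),0]);ey=np.array([-np.sin(th),np.cos(th),0])  # closing axis, width axis
T1=np.array([.6681,.141,.169]);T0=np.array([.6678,.1406,.0487])
ob=[(a,T1,.0965,-.039,.066,0,(310,262)),(a,T1,.0965,.039,.066,0,(470,280)),(a,T1,.0385,-.0095,0,0,(384,316)),(a,T1,.0385,.0095,0,0,(427,322)),
    (b,T0,-.0965,.039,.066,1,(213,170)),(b,T0,-.0965,-.039,.066,1,(313,170))]
def res(q):
    r=[]
    for pic,T,x,y,z,h,uv in ob:
        P=T+q[:3]+x*ex+y*ey+np.array([0,0,z+h*q[3]])
        m=np.array(uv)/4+[200,130] if pic is a else np.array(uv)/2.76+[150,90]
        r+=list(pr(pic,P)-m)
    return np.array(r)
r=least_squares(res,[0,0,.03,.03]); print(r.x.round(4)); print(r.fun.reshape(-1,2).round(1))
E
```

```text
[0.0073 0.0034 0.0505 0.0001]
[[-1.2 -0.1]
 [ 0.6  0.4]
 [ 0.4  0. ]
 [-1.  -0.3]
 [ 0.1  0.6]
 [-1.5 -0.2]]
```

Call:
servo_tool([
  [[-4,3,0,0,0],[-7,6,0,0,0],[-7,6,-5,0,0],[-7,6,-10,0,0],[-7,6,-14,0,0],[-7,6,-17,0,0],[-7,6,-18.5,0,0],[-7,6,-18.5,0,0]],
])

```text
time: 6.4
ee_pos: [0.5957, 0.1992, -0.02]
eef_rot: [[0.042, -0.999, -0.006], [-0.999, -0.042, -0.004], [0.004, 0.006, -1.0]]
ft_force: [0.2, -0.6, 0.5]
grip_width: 0.0009
finger_force: 0.0
```

Call:
servo_tool([
  [[0,0,-0.3,0,0],[0,0,-0.6,0,0],[0,0,-0.9,0,0],[0,0,-1.2,0,0],[0,0,-1.2,0,0]],
])

```text
time: 6.9
ee_pos: [0.5982, 0.2008, -0.028]
eef_rot: [[0.042, -0.999, 0.0], [-0.999, -0.042, 0.0], [-0.0, -0.0, -1.0]]
ft_force: [-0.5, 0.5, -1.2]
grip_width: 0.0006
finger_force: 0.0
```

Call:
servo_tool([
  [[0,0,-0.2,0,0],[0,0,-0.4,0,0],[0,0,-0.6,0,0],[0,0,-0.8,0,0],[0,0,-0.8,0,0]],
])

```text
time: 7.4
ee_pos: [0.5981, 0.2007, -0.0364]
eef_rot: [[0.042, -0.999, -0.001], [-0.999, -0.042, -0.0], [0.0, 0.001, -1.0]]
ft_force: [0.1, -0.3, -0.3]
grip_width: 0.0009
finger_force: 0.0
```

Call:
servo_tool([
  [[0,0,-0.15,0,0],[0,0,-0.3,0,0],[0,0,-0.45,0,0],[0,0,-0.45,0,0]],
])

```text
time: 7.8
ee_pos: [0.5986, 0.2009, -0.0374]
eef_rot: [[0.043, -0.999, 0.001], [-0.999, -0.043, 0.0], [0.0, -0.001, -1.0]]
ft_force: [-10.1, -1.3, 26.1]
grip_width: 0.0006
finger_force: 13.2
```

```bash
python3 - <<'E'
from h import *
s=robot.read_state(); print(s["ee_pos"])
p=optics.get_image("scene"); cv2.imwrite("pics/g4.png",cv2.resize(p["img"][190:310,240:400,::-1],(800,600),interpolation=cv2.INTER_CUBIC))
for z in(0,.01,.02):
  u,v=proj(p,[.598+.021,.2,z]); print((u-240)*5,(v-190)*5)
E
```

```text
[ 0.59858388  0.20092222 -0.03737076]
445 385
445 370
445 350
```

View pics/g4.png

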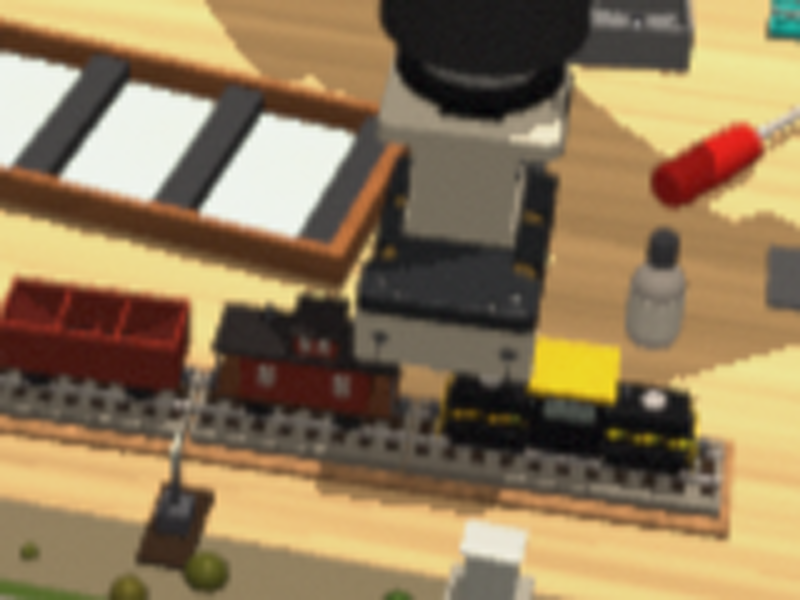

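Call:
servo_tool([
  [[0,0,5,0,0.61],[0,0,10,0,0.61],[0,0,14,0,0.61],[4,-3,14,0,0.61],[7,-6,14,0,0.61],[7,-6,14,0,0.61],[7,-6,14,0,0.61]],
])

```text
time: 8.55
ee_pos: [0.6685, 0.1398, 0.0989]
eef_rot: [[0.04, -0.999, -0.001], [-0.999, -0.04, -0.0], [0.0, 0.001, -1.0]]
ft_force: [-0.6, 0.3, -0.6]
grip_width: 0.0502
finger_force: 0.0
```

```bash
python3 - <<'E'
from h import *
s=robot.read_state(); print(s["ee_pos"],s["grip_width"])
p=optics.get_image("scene"); cv2.imwrite("pics/g5.png",cv2.resize(p["img"][190:310,240:400,::-1],(800,600),interpolation=cv2.INTER_CUBIC))
E
```

```text
[0.66846544 0.13976939 0.09885611] 0.05017635453382521
```

View pics/g5.png

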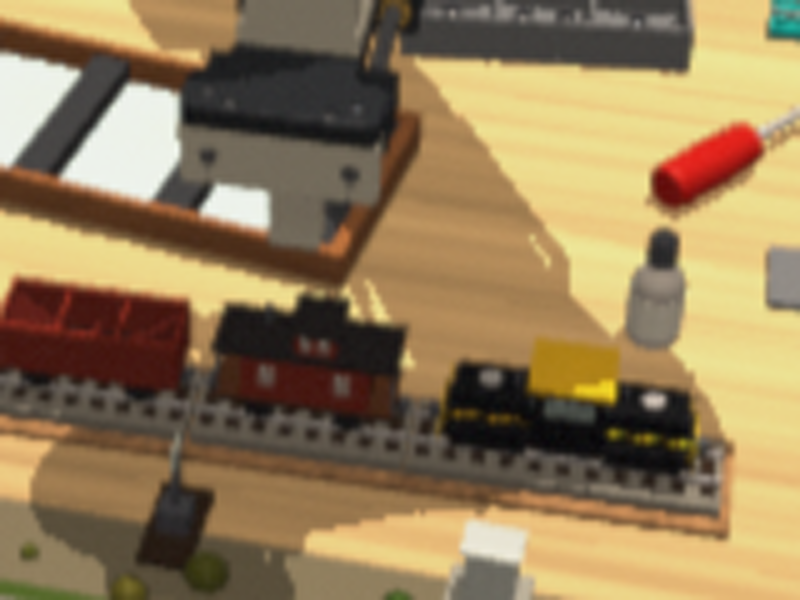

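Engine and caboose are unmoved, the latter at crop (315,355). The table touch puts the true tip height about 37 mm above the reported one. Descending with that correction.

Call:
servo_tool([
  [[0,0,-3,0,0.61],[0,0,-5,0,0.61],[0,0,-7,0,0.61],[0,0,-9,0,0.61],[0,0,-10.3,0,0.61],[0,0,-10.3,0,0.61]],
])

```text
time: 9.2
ee_pos: [0.6665, 0.141, -0.0055]
eef_rot: [[0.043, -0.999, -0.003], [-0.999, -0.043, -0.001], [0.001, 0.003, -1.0]]
ft_force: [-0.2, -0.5, 0.2]
grip_width: 0.0535
finger_force: 0.0
```

Call:
servo_tool([
  [[0,0,0,0,0],[0,0,0,0,0],[0,0,0,0,0],[0,0,0,0,0],[0,0,0,0,0],[0,0,0.5,0,0],[0,0,1.5,0,0]],
])

```text
time: 9.9
ee_pos: [0.6673, 0.1404, 0.0109]
eef_rot: [[0.042, -0.999, -0.002], [-0.999, -0.042, -0.001], [0.001, 0.002, -1.0]]
ft_force: [-0.4, -0.2, -1.0]
grip_width: 0.0326
finger_force: 25.0
```

Call:
servo_tool([
  [[0,0,4,0,0],[0,0,8,0,0],[-20.5,-28.4,10,-10,0],[-20.5,-28.4,10,-10,0],[-20.5,-28.4,10,-10,0],[-20.5,-28.4,10,-10,0],[-20.5,-28.4,10,-10,0],[-20.5,-28.4,10,-10,0],[-20.5,-28.4,10,-10,0],[-20.5,-28.4,10,-10,0]],
])

```text
time: 10.9
ee_pos: [0.4596, -0.1462, 0.1125]
eef_rot: [[-0.849, -0.528, -0.0], [-0.528, 0.849, 0.0], [0.0, 0.0, -1.0]]
ft_force: [0.0, -0.3, -0.8]
grip_width: 0.0331
finger_force: 25.0
```

Call:
servo_tool([
  [[0,0,0,-6.65,0],[0,0,0,-6.65,0],[0,0,0,-6.65,0],[0,0,0,-6.65,0],[0,0,0,-6.65,0],[0,0,0,-6.65,0],[0,0,0,-6.65,0]],
])

```text
time: 11.6
ee_pos: [0.4634, -0.1431, 0.1118]
eef_rot: [[-0.992, 0.127, 0.0], [0.127, 0.992, 0.0], [-0.0, 0.0, -1.0]]
ft_force: [0.7, 0.2, -0.3]
grip_width: 0.0327
finger_force: 25.0
```

Call:
servo_tool([
  [[0,0,-4,0,0],[0,0,-7,0,0],[0,0,-9.5,0,0],[0,0,-11.2,0,0],[0,0,-11.8,0,0],[0,0,-12.1,0,0],[0,0,-12.2,0,0],[0,0,-12.3,0,0],[0,0,-12.3,0,0]],
])

```text
time: 12.5
ee_pos: [0.4639, -0.1432, -0.0109]
eef_rot: [[-0.991, 0.13, 0.001], [0.13, 0.991, 0.0], [-0.001, 0.0, -1.0]]
ft_force: [0.6, 0.6, -0.9]
grip_width: 0.0331
finger_force: 25.0
```

```bash
python3 - <<'E'
from h import *
s=robot.read_state(); print(s["ee_pos"],s["ft_force"])
p=optics.get_image("scene"); q=optics.get_image("top")
A=cv2.resize(p["img"][150:290,140:350,::-1],(630,420)); B=cv2.resize(q["img"][160:260,240:450,::-1],(378,180))
C=np.zeros((600,630,3),np.uint8);C[:420]=A;C[420:,:378]=B;cv2.imwrite("pics/p1.png",C)
E
```

```text
[ 0.46386889 -0.14315658 -0.01086368] [ 0.59297827  0.63428438 -0.94010822]
```

View pics/p1.png

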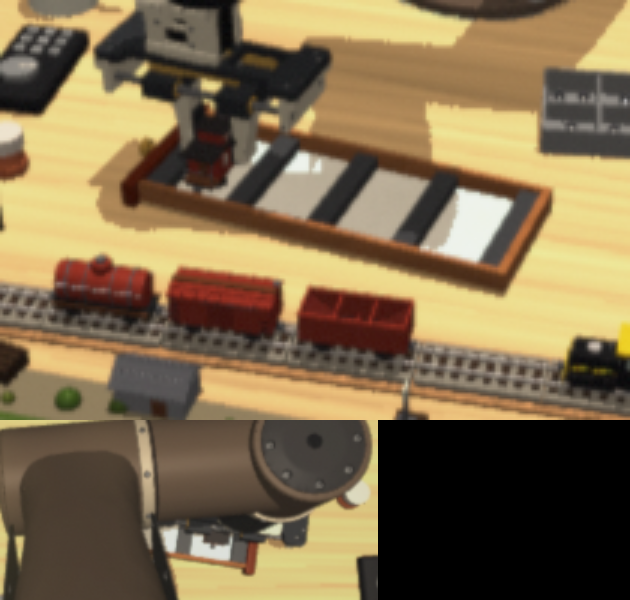

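The caboose hangs in the front lane (crop 210,165), just above the floor. I'll lower it to contact and release.

Call:
servo_tool([
  [[0,0,-0.1,0,0],[0,0,-0.2,0,0],[0,0,-0.25,0,0],[0,0,-0.25,0,0]],
])

```text
time: 13.0
ee_pos: [0.4642, -0.1433, -0.0125]
eef_rot: [[-0.992, 0.13, 0.002], [0.13, 0.992, -0.0], [-0.002, -0.0, -1.0]]
ft_force: [-4.2, 2.1, 17.5]
grip_width: 0.0331
finger_force: 25.0
```

Call:
servo_tool([
  [[0,0,0.1,0,0.54],[0,0,0.1,0,0.54],[0,0,0.1,0,0.54],[0,0,0.1,0,0.54],[0,0,2,0,0.54],[0,0,6,0,0.54],[0,0,10,0,0.61],[0,0,12,0,0.61],[0,0,12.3,0,0.61]],
])

```text
time: 13.9
ee_pos: [0.4652, -0.1432, 0.1118]
eef_rot: [[-0.991, 0.13, 0.005], [0.13, 0.992, 0.0], [-0.005, 0.001, -1.0]]
ft_force: [-0.9, -0.1, -0.1]
grip_width: 0.0535
finger_force: 0.0
```

Call:
servo_tool([
  [[20.9,18.4,0,10,0.61],[20.9,18.4,0,10,0.61],[20.9,18.4,0,10,0.61],[20.9,18.4,0,10,0.61],[20.9,18.4,0,10,0.61],[20.9,18.4,0,10,0.61],[20.9,18.4,0,10,0.61],[20.9,18.4,0,10,0.61]],
])

```text
time: 14.7
ee_pos: [0.6719, 0.0415, 0.1066]
eef_rot: [[-0.606, -0.795, -0.003], [-0.795, 0.606, -0.001], [0.002, 0.002, -1.0]]
ft_force: [-0.8, 0.4, -1.0]
grip_width: 0.0533
finger_force: 0.0
```

Call:
servo_tool([
  [[0,0,0,6.65,0.61],[0,0,0,6.65,0.61],[0,0,0,6.65,0.61],[0,0,0,6.65,0.61],[0,0,0,6.65,0.61],[0,0,0,6.65,0.61],[0,0,0,6.65,0.61]],
])

```text
time: 15.4
ee_pos: [0.6718, 0.0403, 0.1086]
eef_rot: [[0.036, -0.999, -0.001], [-0.999, -0.036, -0.0], [0.0, 0.001, -1.0]]
ft_force: [-0.3, 0.8, 1.0]
grip_width: 0.0534
finger_force: 0.0
```

```bash
python3 - <<'E'
from h import *
s=robot.read_state(); print(s["ee_pos"],s["eef_rot"][:,1])
p=optics.get_image("scene"); q=optics.get_image("top")
A=cv2.resize(p["img"][170:290,140:350,::-1],(630,360)); B=cv2.resize(q["img"][110:260,150:450,::-1],(480,240))
C=np.zeros((600,630,3),np.uint8);C[:360]=A;C[360:,:480]=B;cv2.imwrite("pics/p2.png",C)
for t in("caboose","hopper","engine"):
  for c in(p,q): print(t,[(round(r["p"],2),world(c,r["xyz"]).round(3)) for r in optics.look_for(t,c)[:2]])
E
```

```text
[0.67178566 0.0403379  0.10862973] [-9.99359611e-01 -3.57761501e-02  6.60209249e-04]
caboose [(0.84, array([ 0.481, -0.134,  0.047]))]
caboose [(0.67, array([ 0.467, -0.142,  0.048]))]
hopper [(0.87, array([0.682, 0.039, 0.047]))]
hopper []
engine [(0.83, array([0.675, 0.266, 0.046]))]
engine []
```

View pics/p2.png

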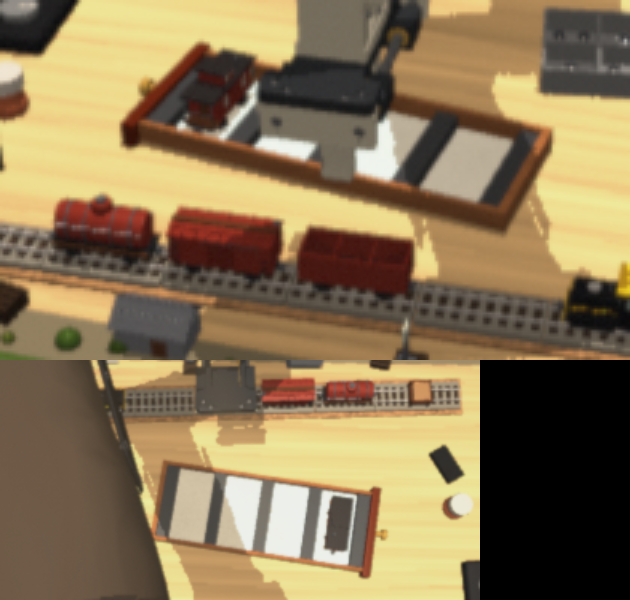

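The caboose stands straight and centred in the front lane (top inset, 340,525). The hopper is next.

Call:
servo_tool([
  [[0,0,-4,0,0.61],[0,0,-7,0,0.61],[0,0,-9.5,0,0.61],[0,0,-11.2,0,0.61],[0,0,-11.2,0,0.61],[0,0,-11.2,0,0],[0,0,-11.2,0,0],[0,0,-11.2,0,0],[0,0,-11.2,0,0],[0,0,-11.2,0,0]],
])

```text
time: 16.8
ee_pos: [0.6732, 0.0411, -0.0018]
eef_rot: [[0.042, -0.999, 0.002], [-0.999, -0.042, 0.0], [-0.0, -0.002, -1.0]]
ft_force: [-0.9, 1.1, 4.6]
grip_width: 0.0337
finger_force: 25.0
```

Call:
servo_tool([
  [[0,0,0.5,0,0],[0,0,2,0,0],[0,0,6,0,0],[0,0,10,0,0],[0,0,11.5,0,0],[0,0,11.5,0,0]],
])

```text
time: 17.4
ee_pos: [0.6742, 0.0413, 0.1163]
eef_rot: [[0.042, -0.999, 0.006], [-0.999, -0.042, 0.002], [-0.001, -0.006, -1.0]]
ft_force: [0.2, -0.2, -1.2]
grip_width: 0.0339
finger_force: 25.0
```

Call:
servo_tool([
  [[-20,-10.7,0,-10,0],[-20,-10.7,0,-10,0],[-20,-10.7,0,-10,0],[-20,-10.7,0,-10,0],[-20,-10.7,0,-10,0],[-20,-10.7,0,-10,0],[-20,-10.7,0,-10,0],[-20,-10.7,0,-10,0]],
])

```text
time: 18.2
ee_pos: [0.4715, -0.0664, 0.1116]
eef_rot: [[-0.846, -0.534, -0.001], [-0.534, 0.846, 0.0], [0.001, 0.001, -1.0]]
ft_force: [0.2, -0.2, -0.9]
grip_width: 0.0338
finger_force: 25.0
```

Call:
servo_tool([
  [[0,0,0,-6.65,0],[0,0,0,-6.65,0],[0,0,0,-6.65,0],[0,0,0,-6.65,0],[0,0,0,-6.65,0],[0,0,0,-6.65,0],[0,0,0,-6.65,0]],
])

```text
time: 18.9
ee_pos: [0.4721, -0.0662, 0.1116]
eef_rot: [[-0.992, 0.125, -0.001], [0.125, 0.992, -0.0], [0.001, -0.0, -1.0]]
ft_force: [-0.7, 0.6, 0.1]
grip_width: 0.0337
finger_force: 25.0
```

Call:
servo_tool([
  [[0,0,-4,0,0],[0,0,-7,0,0],[0,0,-9.5,0,0],[0,0,-11.2,0,0],[0,0,-11.9,0,0],[0,0,-12.1,0,0],[0,0,-12.2,0,0],[0,0,-12.3,0,0],[0,0,-12.3,0,0]],
])

```text
time: 19.8
ee_pos: [0.4729, -0.066, -0.0104]
eef_rot: [[-0.992, 0.13, 0.001], [0.13, 0.992, 0.0], [-0.001, 0.001, -1.0]]
ft_force: [-0.0, -1.2, -0.7]
grip_width: 0.0339
finger_force: 25.0
```

Call:
servo_tool([
  [[0,0,-0.1,0,0],[0,0,-0.2,0,0],[0,0,-0.2,0,0]],
])

```text
time: 20.1
ee_pos: [0.473, -0.0661, -0.0115]
eef_rot: [[-0.992, 0.13, 0.002], [0.13, 0.992, 0.0], [-0.002, 0.0, -1.0]]
ft_force: [-3.8, 1.8, 16.0]
grip_width: 0.0339
finger_force: 25.0
```

Call:
servo_tool([
  [[0,0,0.1,0,0.56],[0,0,0.1,0,0.56],[0,0,0.1,0,0.56],[0,0,0.1,0,0.56],[0,0,2,0,0.56],[0,0,6,0,0.56],[0,0,10,0,0.61],[0,0,12,0,0.61],[0,0,12.3,0,0.61]],
])

```text
time: 21.0
ee_pos: [0.4742, -0.0659, 0.1128]
eef_rot: [[-0.991, 0.13, 0.005], [0.13, 0.992, 0.001], [-0.005, 0.002, -1.0]]
ft_force: [-0.1, 0.6, -1.2]
grip_width: 0.0532
finger_force: 0.0
```

Call:
servo_tool([
  [[20.4,0.7,0,10,0.61],[20.4,0.7,0,10,0.61],[20.4,0.7,0,10,0.61],[20.4,0.7,0,10,0.61],[20.4,0.7,0,10,0.61],[20.4,0.7,0,10,0.61],[20.4,0.7,0,10,0.61],[20.4,0.7,0,10,0.61]],
])

```text
time: 21.8
ee_pos: [0.6758, -0.0592, 0.1082]
eef_rot: [[-0.607, -0.795, -0.002], [-0.795, 0.607, -0.0], [0.002, 0.002, -1.0]]
ft_force: [0.2, -0.7, -0.2]
grip_width: 0.0534
finger_force: 0.0
```

Call:
servo_tool([
  [[0,0,0,6.65,0.61],[0,0,0,6.65,0.61],[0,0,0,6.65,0.61],[0,0,0,6.65,0.61],[0,0,0,6.65,0.61],[0,0,0,6.65,0.61],[0,0,0,6.65,0.61]],
])

```text
time: 22.5
ee_pos: [0.676, -0.0592, 0.1095]
eef_rot: [[0.036, -0.999, -0.001], [-0.999, -0.036, -0.0], [-0.0, 0.001, -1.0]]
ft_force: [0.0, -0.2, -0.4]
grip_width: 0.0532
finger_force: 0.0
```

```bash
python3 - <<'E'
from h import *
s=robot.read_state(); print(s["ee_pos"],s["eef_rot"][:,1])
p=optics.get_image("scene"); q=optics.get_image("top")
A=cv2.resize(p["img"][170:290,140:350,::-1],(630,360)); B=cv2.resize(q["img"][110:260,150:450,::-1],(480,240))
C=np.zeros((600,630,3),np.uint8);C[:360]=A;C[360:,:480]=B;cv2.imwrite("pics/p3.png",C)
for t in("caboose","hopper","boxcar"):
  for c in(p,q): print(t,[(round(r["p"],2),world(c,r["xyz"]).round(3)) for r in optics.look_for(t,c)[:2]])
E
```

```text
[ 0.67601195 -0.05917485  0.10946376] [-9.99339031e-01 -3.63450897e-02  7.31302931e-04]
caboose []
caboose [(0.65, array([ 0.465, -0.141,  0.047]))]
hopper [(0.73, array([ 0.478, -0.071,  0.039]))]
hopper [(0.91, array([ 0.472, -0.064,  0.035]))]
boxcar [(0.89, array([ 0.691, -0.057,  0.055]))]
boxcar []
```

View pics/p3.png

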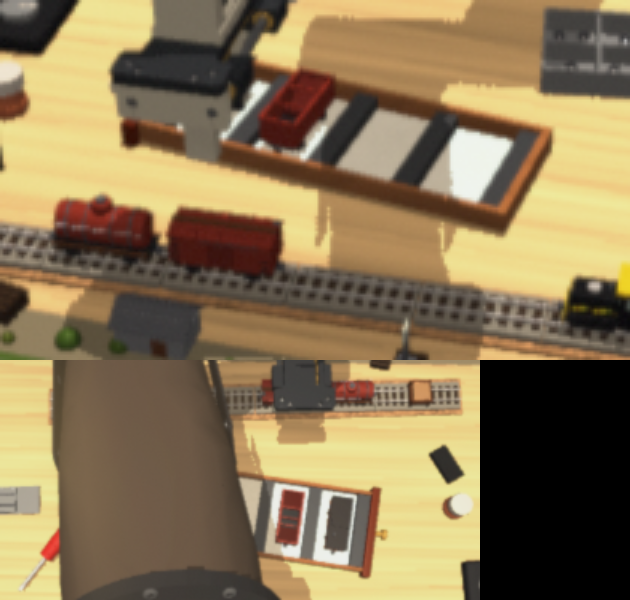

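Caboose and hopper are standing in lanes 1 and 2 (top inset, 340,525 and 291,517). The boxcar is next.

Call:
servo_tool([
  [[0,0,-4,0,0.57],[0,0,-7,0,0.57],[0,0,-9.5,0,0.57],[0,0,-11.3,0,0.57],[0,0,-11.3,0,0.57],[0,0,-11.3,0,0],[0,0,-11.3,0,0],[0,0,-11.3,0,0],[0,0,-11.3,0,0],[0,0,-11.3,0,0]],
])

```text
time: 23.9
ee_pos: [0.6774, -0.059, -0.0016]
eef_rot: [[0.042, -0.999, 0.002], [-0.999, -0.042, 0.0], [-0.0, -0.002, -1.0]]
ft_force: [-0.7, 0.0, 5.9]
grip_width: 0.0337
finger_force: 25.0
```

Call:
servo_tool([
  [[0,0,0.5,0,0],[0,0,2,0,0],[0,0,6,0,0],[0,0,10,0,0],[0,0,11.5,0,0],[0,0,11.5,0,0]],
])

```text
time: 24.5
ee_pos: [0.6782, -0.059, 0.1163]
eef_rot: [[0.042, -0.999, 0.006], [-0.999, -0.042, 0.001], [-0.0, -0.006, -1.0]]
ft_force: [-0.3, -0.4, -0.3]
grip_width: 0.0338
finger_force: 25.0
```

Call:
servo_tool([
  [[-19.4,7.1,0,-10,0],[-19.4,7.1,0,-10,0],[-19.4,7.1,0,-10,0],[-19.4,7.1,0,-10,0],[-19.4,7.1,0,-10,0],[-19.4,7.1,0,-10,0],[-19.4,7.1,0,-10,0],[-19.4,7.1,0,-10,0]],
])

```text
time: 25.3
ee_pos: [0.4814, 0.0118, 0.1115]
eef_rot: [[-0.845, -0.534, -0.001], [-0.534, 0.845, -0.0], [0.001, 0.001, -1.0]]
ft_force: [0.7, -0.1, -0.9]
grip_width: 0.0341
finger_force: 25.0
```

Call:
servo_tool([
  [[0,0,0,-6.65,0],[0,0,0,-6.65,0],[0,0,0,-6.65,0],[0,0,0,-6.65,0],[0,0,0,-6.65,0],[0,0,0,-6.65,0],[0,0,0,-6.65,0]],
])

```text
time: 26.0
ee_pos: [0.482, 0.0116, 0.1116]
eef_rot: [[-0.992, 0.125, -0.001], [0.125, 0.992, -0.0], [0.001, -0.0, -1.0]]
ft_force: [-0.1, 0.9, -0.4]
grip_width: 0.0337
finger_force: 25.0
```

Call:
servo_tool([
  [[0,0,-4,0,0],[0,0,-7,0,0],[0,0,-9.5,0,0],[0,0,-11.2,0,0],[0,0,-11.9,0,0],[0,0,-12.1,0,0],[0,0,-12.2,0,0],[0,0,-12.3,0,0],[0,0,-12.4,0,0],[0,0,-12.4,0,0]],
])

```text
time: 27.0
ee_pos: [0.4831, 0.0121, -0.0111]
eef_rot: [[-0.992, 0.13, 0.002], [0.13, 0.992, 0.001], [-0.002, 0.001, -1.0]]
ft_force: [-1.1, -0.1, 3.8]
grip_width: 0.0337
finger_force: 25.0
```

Call:
servo_tool([
  [[0,0,-0.1,0,0],[0,0,-0.1,0,0]],
])

```text
time: 27.2
ee_pos: [0.4832, 0.0121, -0.0114]
eef_rot: [[-0.992, 0.129, 0.002], [0.129, 0.992, 0.0], [-0.002, 0.001, -1.0]]
ft_force: [-4.3, 0.4, 16.4]
grip_width: 0.0338
finger_force: 25.0
```

Call:
servo_tool([
  [[0,0,0.1,0,0.56],[0,0,0.1,0,0.56],[0,0,0.1,0,0.56],[0,0,0.1,0,0.56],[0,0,2,0,0.56],[0,0,6,0,0.56],[0,0,10,0,0.61],[0,0,12,0,0.61],[0,0,12.3,0,0.61]],
])

```text
time: 28.1
ee_pos: [0.4841, 0.0124, 0.1129]
eef_rot: [[-0.991, 0.13, 0.005], [0.13, 0.992, 0.002], [-0.005, 0.002, -1.0]]
ft_force: [0.5, -0.1, -0.4]
grip_width: 0.0531
finger_force: 0.0
```

Call:
servo_tool([
  [[19.8,-17.1,0,10,0.61],[19.8,-17.1,0,10,0.61],[19.8,-17.1,0,10,0.61],[19.8,-17.1,0,10,0.61],[19.8,-17.1,0,10,0.61],[19.8,-17.1,0,10,0.61],[19.8,-17.1,0,10,0.61],[19.8,-17.1,0,10,0.61]],
])

```text
time: 28.9
ee_pos: [0.6797, -0.1599, 0.1075]
eef_rot: [[-0.607, -0.794, -0.003], [-0.794, 0.607, 0.0], [0.002, 0.003, -1.0]]
ft_force: [-0.5, 0.3, 0.6]
grip_width: 0.0533
finger_force: 0.0
```

Call:
servo_tool([
  [[0,0,0,6.65,0.61],[0,0,0,6.65,0.61],[0,0,0,6.65,0.61],[0,0,0,6.65,0.61],[0,0,0,6.65,0.61],[0,0,0,6.65,0.61],[0,0,0,6.65,0.61]],
])

```text
time: 29.6
ee_pos: [0.6799, -0.1587, 0.1097]
eef_rot: [[0.038, -0.999, -0.001], [-0.999, -0.038, 0.0], [-0.0, 0.001, -1.0]]
ft_force: [0.1, -0.6, 0.1]
grip_width: 0.0537
finger_force: 0.0
```

```bash
python3 - <<'E'
from h import *
s=robot.read_state(); print(s["ee_pos"],s["eef_rot"][:,1])
p=optics.get_image("scene"); q=optics.get_image("top")
for t in("boxcar","hopper","tank_car"):
  for c in(p,q): print(t,[(round(r["p"],2),world(c,r["xyz"]).round(3)) for r in optics.look_for(t,c)[:2]])
E
```

```text
[ 0.67991902 -0.15873145  0.10966343] [-9.99294868e-01 -3.75432844e-02  5.17649908e-04]
boxcar [(0.6, array([0.502, 0.018, 0.048]))]
boxcar []
hopper [(0.75, array([ 0.479, -0.07 ,  0.04 ]))]
hopper []
tank_car [(0.84, array([ 0.688, -0.157,  0.047]))]
tank_car [(0.48, array([ 0.672, -0.153,  0.053]))]
```

Call:
servo_tool([
  [[0,0.1,-4,0,0.61],[0,0.1,-7,0,0.61],[0,0.1,-9.5,0,0.61],[0,0.1,-11.3,0,0.61],[0,0.1,-11.3,0,0.61],[0,0.1,-11.3,0,0],[0,0.1,-11.3,0,0],[0,0.1,-11.3,0,0],[0,0.1,-11.3,0,0],[0,0.1,-11.3,0,0]],
])

```text
time: 31.0
ee_pos: [0.6811, -0.1582, -0.0018]
eef_rot: [[0.042, -0.999, 0.002], [-0.999, -0.042, -0.0], [0.0, -0.002, -1.0]]
ft_force: [-0.6, 1.4, 4.4]
grip_width: 0.0302
finger_force: 25.0
```

Call:
servo_tool([
  [[0,0,0.5,0,0],[0,0,2,0,0],[0,0,6,0,0],[0,0,10,0,0],[0,0,11.5,0,0],[0,0,11.5,0,0]],
])

```text
time: 31.6
ee_pos: [0.6823, -0.1583, 0.1165]
eef_rot: [[0.042, -0.999, 0.006], [-0.999, -0.042, -0.0], [0.001, -0.006, -1.0]]
ft_force: [0.1, -0.7, -1.7]
grip_width: 0.0298
finger_force: 25.0
```

Call:
servo_tool([
  [[-18.8,24.7,0,-10,0],[-18.8,24.7,0,-10,0],[-18.8,24.7,0,-10,0],[-18.8,24.7,0,-10,0],[-18.8,24.7,0,-10,0],[-18.8,24.7,0,-10,0],[-18.8,24.7,0,-10,0],[-18.8,24.7,0,-10,0],[-18.8,24.7,0,-10,0]],
])

```text
time: 32.5
ee_pos: [0.4912, 0.0893, 0.1115]
eef_rot: [[-0.844, -0.537, -0.001], [-0.537, 0.844, -0.0], [0.001, 0.0, -1.0]]
ft_force: [-0.1, 0.5, -0.7]
grip_width: 0.0306
finger_force: 25.0
```

Call:
servo_tool([
  [[0,0,0,-6.65,0],[0,0,0,-6.65,0],[0,0,0,-6.65,0],[0,0,0,-6.65,0],[0,0,0,-6.65,0],[0,0,0,-6.65,0],[0,0,0,-6.65,0]],
])

```text
time: 33.2
ee_pos: [0.4922, 0.0883, 0.1115]
eef_rot: [[-0.992, 0.127, -0.001], [0.127, 0.992, -0.0], [0.001, -0.001, -1.0]]
ft_force: [0.1, 0.1, -0.4]
grip_width: 0.0301
finger_force: 25.0
```

Call:
servo_tool([
  [[0,0,-4,0,0],[0,0,-7,0,0],[0,0,-9.5,0,0],[0,0,-11.2,0,0],[0,0,-11.9,0,0],[0,0,-12.1,0,0],[0,0,-12.2,0,0],[0,0,-12.3,0,0],[0,0,-12.4,0,0],[0,0,-12.4,0,0]],
])

```text
time: 34.2
ee_pos: [0.493, 0.0892, -0.0113]
eef_rot: [[-0.992, 0.13, 0.002], [0.13, 0.992, 0.001], [-0.001, 0.001, -1.0]]
ft_force: [-0.4, 0.7, 2.6]
grip_width: 0.0303
finger_force: 25.0
```

Call:
servo_tool([
  [[0,0,-0.1,0,0],[0,0,-0.1,0,0]],
])

```text
time: 34.4
ee_pos: [0.4931, 0.0892, -0.0116]
eef_rot: [[-0.992, 0.13, 0.002], [0.13, 0.992, 0.001], [-0.002, 0.001, -1.0]]
ft_force: [-3.7, -0.5, 14.0]
grip_width: 0.0304
finger_force: 25.0
```

Now I'll release, lift, and swing clear to the left at height so both cameras can see the tray.

Call:
servo_tool([
  [[0,0,0.1,0,0.54],[0,0,0.1,0,0.54],[0,0,0.1,0,0.54],[0,0,0.1,0,0.54],[0,0,2,0,0.54],[0,0,6,0,0.54],[0,0,10,0,0.56],[0,0,14,0,0.56],[0,0,18,0,0.56],[0,0,18,0,0.56]],
])

```text
time: 35.4
ee_pos: [0.4955, 0.09, 0.1726]
eef_rot: [[-0.992, 0.13, 0.009], [0.13, 0.992, 0.004], [-0.008, 0.005, -1.0]]
ft_force: [-0.6, 0.6, -0.6]
grip_width: 0.0492
finger_force: 0.0
```

Call:
servo_tool([
  [[-4,36,2,4,0.56],[-4,36,2,4,0.56],[-4,36,2,4,0.56],[-4,36,2,4,0.56],[-4,36,2,4,0.56],[-4,36,2,4,0.56],[-4,36,2,4,0.56],[-4,36,2,4,0.56],[-4,36,2,4,0.56],[-4,36,2,4,0.56]],
])

```text
time: 36.4
ee_pos: [0.452, 0.4483, 0.1859]
eef_rot: [[-0.959, -0.284, -0.001], [-0.284, 0.959, -0.001], [0.001, -0.001, -1.0]]
ft_force: [1.5, 0.4, 0.1]
grip_width: 0.0492
finger_force: 0.0
```

```bash
python3 - <<'E'
from h import *
p=optics.get_image("scene"); q=optics.get_image("top")
A=cv2.resize(p["img"][170:290,140:400,::-1],(650,300),interpolation=cv2.INTER_CUBIC); B=cv2.resize(q["img"][110:250,160:440,::-1],(600,300),interpolation=cv2.INTER_CUBIC)
C=np.zeros((600,650,3),np.uint8);C[:300]=A;C[300:,:600]=B;cv2.imwrite("pics/end.png",C)
for t in("caboose","hopper","boxcar","tank_car","engine"):
  for c in(p,q): print(t,[(round(r["p"],2),world(c,r["xyz"]).round(3)) for r in optics.look_for(t,c)[:1]])
E
```

```text
caboose [(0.79, array([ 0.481, -0.139,  0.049]))]
caboose [(0.75, array([ 0.678, -0.062,  0.011]))]
hopper [(0.74, array([ 0.474, -0.068,  0.036]))]
hopper [(0.81, array([ 0.472, -0.066,  0.032]))]
boxcar [(0.96, array([0.498, 0.014, 0.049]))]
boxcar [(0.96, array([0.479, 0.008, 0.05 ]))]
tank_car [(0.69, array([0.512, 0.092, 0.043]))]
tank_car [(0.72, array([0.483, 0.086, 0.045]))]
engine [(0.84, array([0.674, 0.264, 0.047]))]
engine [(0.56, array([0.663, 0.256, 0.05 ]))]
```

View pics/end.png

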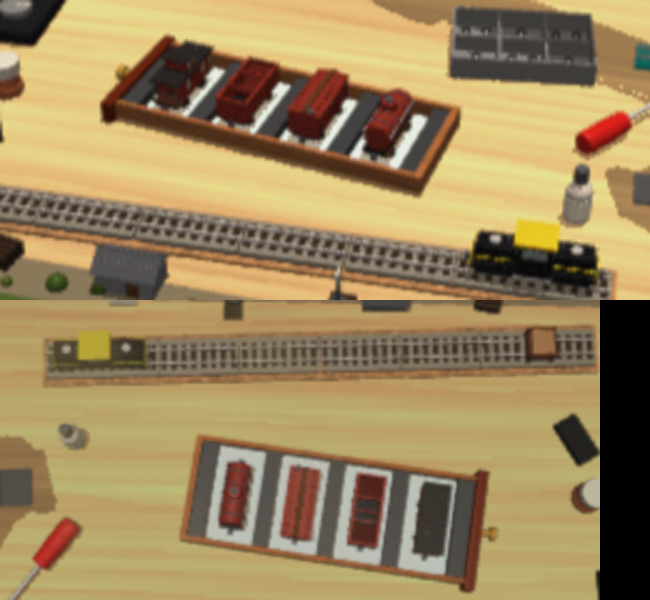

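All four wagons stand upright and centred in their lanes. In the top view, from the front: caboose (433,520), hopper (367,510), boxcar (300,502), tank car (235,495). The engine is still on the track at (97,348).

```bash
python3 -c "
from station import robot
print(robot.finish_job())"
```

```text
the job is handed in; nothing more can be done
None
```

The job is handed in: from the tray's front the lanes hold caboose, hopper, boxcar and tank car, all upright and near the middle of their lanes, with the engine untouched on the track and about 36 of the 88 s used.

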